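Book out the blue label order with the cordless scanner

ROBOT

A 7-joint arm with a two-finger parallel gripper is mounted at the origin on the work surface. World frame = base frame: x ahead of the robot, y to its left, z up, the work surface at z = 0. Lengths are in m, angles in rad, forces in N, time in s.
With the tool pointing down it reaches from about 0.4 to 0.875 m from the base axis. Payload 19.3 kg.
Tool frame: the origin (TCP) lies midway between the tips of the shut fingers; the grasp point (between the pads) lies 19 mm behind it; x points along the fingers, y is the direction in which the jaws open and shut, and the axes are right-handed (so a half turn about x gives the same grasp; the last joint's range is limited). The gripper opens to 85 mm and grips with 20 to 120 N. Pads are 22 mm wide; open, the fingers measure 114 mm over their backs; the gripper's body (76 mm by 85 mm) begins 54 mm behind the grasp point. The pads swing forward as they close: fully open they stand 13 mm farther back than shut.
Start: joints at [1.145, 0.521, -0.036, 1.599, 0.021, 1.021, -0.113], TCP at [0.218, -0.586, 0.203] pointing down, gripper open.
Joint ranges: [-2.91, 2.91], [-0.3, 2.13], [-1.5, 1.42], [0.17, 2.43], [-1.26, 4.41], [0.16, 1.93], [-2.52, 2.52]. Speed limits (rad/s): [1.89, 1.89, 2.39, 2.39, 3.01, 3.01, 3.01].

INTERFACE

Orientations are given as [roll, pitch, yaw] about the fixed x, y, z axes, in that order (R = Rz(yaw) Ry(pitch) Rx(roll)).
In Python, from workcell import telemetry, vision, workorder gives the robot as it stands. The module is installed in compiled form; this text tells all that it offers.
- The arm moves only by the tool play_rows, never from a script. Its argument "deltas" is a list of rows, each a list of 7 numbers: the shift along the world's x, y, z in mm, then the turn, a rotation vector about the world's x, y, z in degrees, then the finger opening in mm, from 0 to 85.4. In form: [[x, y, z, wx, wy, wz, jaw], ...]. A call has 1 to 8 rows; each row shifts and turns the commanded pose from where the row before left it; what a row does not reach is not made up. A row lasts 1/8 s, in which the tool goes at most 62.5 mm and 10.7 degrees, less where a joint would pass 70% of its speed; a pose out of reach is approached as far as the arm can. A call with a gripper value outside its range is refused whole. The fingers move at their own pace and stop on an object; "grip_force" is the grip in N (left out, the last holds). Time passes only in rows, so rows that do not move let the fingers close. It gives the time, the measured TCP pose, the force and the opening at its end, in the units of the state.
- telemetry.observe(): the state, without advancing time (a new reading comes with each control period).
- vision.grab_frame(name): name is "scene" or "top"; returns the picture (420x560x3 uint8, red, green, blue); there is no depth.
- vision.camera_info(name): a dict with "mtx" (3x3 intrinsics, pixels), "rvec" (rotation vector, rad) and "tvec" (3), from world to camera coordinates, as OpenCV has them. Camera axes: x right, y down, z forward; pixel columns grow to the right and rows downward; lengths in m; the calibration is good to about 2 mm. A picture is of the moment at which its call begins. camera_info takes no time and is no camera call.
- workorder.job_done(): hands the job in, once; it reports no verdict.
The state is a dict: "clock": time; "qpos": joint angles; "qd": joint speeds; "joint_efforts": joint torques, N m; "position": TCP position; "tool_rot": TCP orientation; "force": force on the tool from outside, world axes, zero at the start; "moment": the same for the moment, N m; "grip_width": finger opening in m.
Only numpy, scipy, OpenCV 4.12 (cv2) and the standard library are available. Lean on these libraries where they do the work, as an engineer would, in place of code of your own. Each camera call takes 0.05 s, during which the arm holds its last target. There are 200 camera calls.

TASK

Book out the blue order at the label shop's packing bench: take the cordless barcode scanner out of its cradle, hold its window squarely in front of the barcode on the blue-banded docket, aimed at the middle of the bars from about 10 cm, and keep it still there for a good second. Do not touch either order stand, do not read the orange docket and leave the other things on the bench where they are. Then lower the scanner back into its cradle, fully home and facing the way it did, and let go.

Things in the scene. Friction and masses are not known exactly. Their poses are not given: they have to be found in the camera images.
- scanner: Cordless pistol barcode scanner, 0.28 kg, 155 mm tall, upright in the cradle at the start. Origin: centre of the flat bottom of its black handle. x: the way it looks, z: up the handle. Handle straight, 36 (x) by 28 mm (y), 106 long, yellow trigger in front under the head. Centre of mass within 10 mm of the handle's axis, in its upper half.
- scanner_window (a point): Centre of the dark red reading window in the front of the scanner's nose, 62.5 mm ahead (x) of and 128.5 mm above (z) the scanner's origin; axes as the scanner's: the beam leaves here along +x. It reads by itself, there is nothing to press.
- scanner_head (a point): Middle of the scanner's grey head, on the handle's axis, 128.5 mm above the scanner's origin; the place to grip. Head: 68 mm long (x from -28 to +40), flat parallel sides 46 mm apart (y), z from 106 to 151 mm. A black nose joins it in front: x from 38 to 62 mm, 60 mm wide, 52 mm high. Axes as the scanner's.
- cradle: Scanner cradle, fixed to the bench: black foot 130 (x) by 100 mm (y), 12 mm thick, with an upright grey open-topped holster in its middle, walls to 62 mm and a flared mouth to 73 mm above the bench, 72 by 64 mm over all. Origin: under the foot's centre at bench level. x: the way the scanner looks when it stands in it, z up.
- cradle_floor (a point): Centre of the holster's floor, 12 mm above the bench: the bottom of the scanner's handle (its origin) rests here when fully home. The holster is 44 by 36 mm inside: 4 mm of play on each side of the handle.
- stand_blue: Fixed aluminium order stand of the blue order: foot 140 mm wide (y), 220 mm deep (x from -115 to +105 mm), a stack of cut labels with blue print on its front part (top 28 mm high), behind it a back plate that faces -x, leaning back 40 degrees from upright, its top edge at x = 102 mm, 150 mm high. Origin: under the foot at bench level; z up.
- docket_blue: White card 124 mm wide, 165 mm long on the blue stand's back plate; blue band along its top edge and, just below, the barcode (black bars, 64 by 30 mm). Origin: the barcode's centre on the card's face, 109 mm above the bench. z: straight out of the card towards the reader (40 degrees above level), x: up along the card, y: along its width.
- stand_orange: Fixed order stand of the orange order, the same in make and size as the blue one, with orange-printed labels. Same origin and axes. Not to be touched.
- docket_orange: Docket with an orange band and a barcode of its own on the orange stand, same size, origin (barcode centre) and axes as the blue one. Not to be read.
- label_roll: Loose bystander: roll of white labels standing on its end, 92 mm across, 60 mm high. Origin: centre of its underside.
- tape_dispenser: Loose bystander: black desk tape dispenser, 150 by 62 mm, 99 mm high. Origin: centre of its underside, x along its length.
- spray_bottle: Loose bystander: white and blue spray bottle with a red trigger head, 76 mm across, 223 mm high. Origin: centre of its underside.
- label_stack: Loose bystander: banded stack of cut labels, 75 by 105 mm, 36 mm high. Origin: centre of its underside.
There are look-alikes about, which are no part of the job. Leave any green or turquoise look-alike of the scanner alone.

How it is judged:
On the way, in this order (a step that is already met when the one before it is completed fails the run):
1. the scanner is in the gripper, its handle clear of the cradle (contact force between the fingers and scanner above 1 N and z of scanner in the frame of cradle above 0.08 m), for 0.2 s.
2. the held scanner looks squarely (within 15 degrees) at the blue barcode from 60 to 150 mm, beam within 18 mm of its centre each way, still (under 15 mm/s, 0.1 rad/s) for 1 s (contact force between the fingers and scanner above 1 N and x of docket_blue in the frame of scanner_window between 0.06 and 0.15 m and y of docket_blue in the frame of scanner_window between -0.018 and 0.018 m and z of docket_blue in the frame of scanner_window between -0.018 and 0.018 m and z of scanner_window in the frame of docket_blue above 0.05 m and angle between the x axis of scanner and the z axis of docket_blue, either way round below 0.262 rad and linear speed of scanner below 0.015 m/s and angular speed of scanner below 0.1 rad/s), for 1 s.
At the end, for the whole second after the job is handed in: The scanner stands upright (within 6 degrees) in its cradle, handle bottom on the holster's floor (within 4 mm in height, 8 mm sideways), facing the way it did, at rest and let go (horizontal distance between scanner and cradle_floor below 0.008 m and z of scanner in the frame of cradle between 0.008 and 0.016 m and angle between scanner's own z axis and vertical below 0.1 rad and x of scanner_window in the frame of cradle above 0.04 m and contact force between the fingers and scanner below 0.05 N and linear speed of scanner below 0.01 m/s); the robot touches nothing.
It fails at once if an order stand is touched (contact force between anything else and stand_blue above 1 N or contact force between anything else and stand_orange above 1 N).
It fails at once if the orange docket is read: the scanner rests aimed squarely at its barcode within reading distance (x of docket_orange in the frame of scanner_window between 0.04 and 0.18 m and y of docket_orange in the frame of scanner_window between -0.02 and 0.02 m and z of docket_orange in the frame of scanner_window between -0.02 and 0.02 m and z of scanner_window in the frame of docket_orange above 0.03 m and angle between the x axis of scanner and the z axis of docket_orange, either way round below 0.3 rad and linear speed of scanner below 0.03 m/s).
It fails at once if the scanner is dropped (contact force between the fingers and scanner below 0.1 N and linear speed of scanner above 0.4 m/s).
It fails at once if another thing on the bench is moved more than 20 mm (distance of any of label_roll, tape_dispenser, spray_bottle, label_stack from where it was at the start of the episode above 0.02 m).
It also fails if it takes over 56 s, if anything falls off the work surface, if the arm or the gripper's body presses on something with over 40 N, if the wrist force passes 120 N, or if a joint passes its speed limit or range.

## Working session

There is one attempt and no reset: what is moved stays moved. The work goes in short steps, Python scripts to look and compute and a tool call to move; the robot and the scene stay as the last step left them, time stands still between calls to the robot, and variables do not carry over. Pictures are saved under pics/ and viewed, about 8 in all and at most 12, crops included, and the job is handed in when it is done.

Besides the shell and the picture viewer there is one more tool, called after "Call:" as name([rows], argument=value, ...), one row to a line, values as JSON. play_rows: Moves the arm, as the interface text tells. Its arguments: {"type":"object","properties":{"deltas":{"type":"array","items":{"type":"array","items":{"type":"number"}}},"grip_force":{"type":"number"}},"required":["deltas"]}

```bash
mkdir -p pics; cat > h.py <<'E'
import numpy as np, cv2
from workcell import telemetry, vision, workorder
def cam(n):
    c=vision.camera_info(n); return np.array(c['mtx'],float),np.array(c['rvec'],float),np.array(c['tvec'],float)
def P(n):
    K,r,t=cam(n); return K@np.hstack([cv2.Rodrigues(r)[0],t.reshape(3,1)])
def proj(n,X):
    K,r,t=cam(n); return cv2.projectPoints(np.array(X,float).reshape(-1,1,3),r,t,K,None)[0].reshape(-1,2)
def onz(n,uv,z):
    p=P(n); H=np.column_stack([p[:,0],p[:,1],p[:,2]*z+p[:,3]]); q=np.linalg.solve(H,[uv[0],uv[1],1]); return q[:2]/q[2]
def tri(a,b):
    X=cv2.triangulatePoints(P('scene'),P('top'),np.array(a,float).reshape(2,1),np.array(b,float).reshape(2,1))[:,0]; return X[:3]/X[3]
def save(n,f): 
    im=cv2.cvtColor(vision.grab_frame(n),cv2.COLOR_RGB2BGR); cv2.imwrite('pics/'+f,im); return im
def crop(f,x0,y0,x1,y1,s,o):
    im=cv2.imread('pics/'+f)[y0:y1,x0:x1]; cv2.imwrite('pics/'+o,cv2.resize(im,None,fx=s,fy=s,interpolation=cv2.INTER_CUBIC))
E
python3 - <<'E'
from h import *
save('scene','s0.png');save('top','t0.png')
for n in('scene','top'):
    K,r,t=cam(n);print(n,K.tolist(),(-cv2.Rodrigues(r)[0].T@t.ravel()).round(3))
print(telemetry.observe())
E
```

```text
scene [[482.4330029857727, 0.0, 280.0574984294564], [0.0, 482.4330029857727, 203.72951310014173], [0.0, 0.0, 1.0]] [1.473 0.396 1.042]
top [[525.795567345099, 0.0, 281.9704386059109], [0.0, 525.795567345099, 206.6016305484368], [0.0, 0.0, 1.0]] [ 0.096 -0.023  2.02 ]
{'clock': 0.1, 'qpos': array([ 1.14484013,  0.52193485, -0.03633213,  1.59994341,  0.02117478,
        1.02108331, -0.11279897]), 'qd': array([ 0.00177598, -0.00152349, -0.0017389 , -0.00162062, -0.00017011,
       -0.00082244,  0.00051967]), 'joint_efforts': array([ 5.33941769e-03, -9.28488922e+01,  1.98520795e+00, -3.70530403e+01,
        1.82615319e-02,  5.53943435e-03, -6.92136132e-05]), 'position': array([ 0.21755209, -0.58557181,  0.20279814]), 'tool_rot': array([-1.52580727,  1.56981112,  1.97152239]), 'force': array([ 0.93544319,  0.86709959, -0.99676999]), 'moment': array([0.01251856, 0.03858641, 0.03002002]), 'grip_width': 0.08536518043525149}
```

View pics/s0.png

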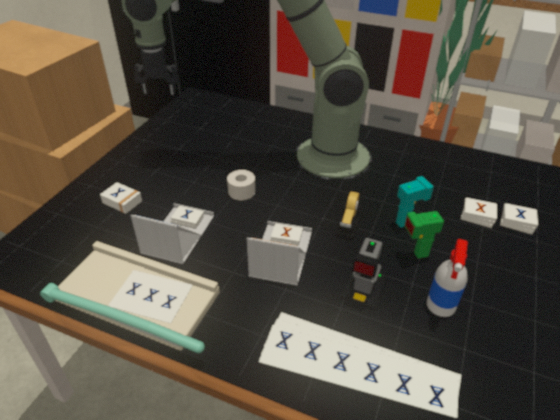

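View pics/t0.png

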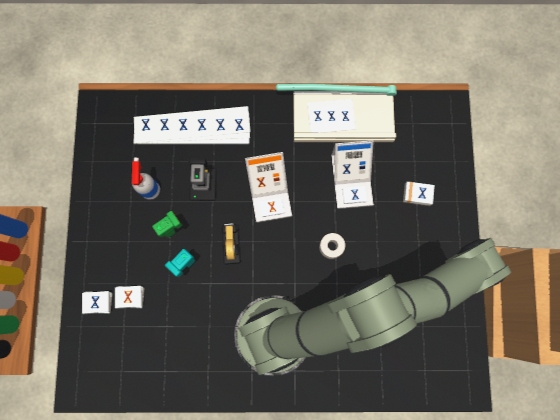

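```bash
python3 - <<'E'
from h import *
crop('s0.png',330,220,410,310,5,'a.png');crop('t0.png',165,145,235,215,6,'b.png')
crop('t0.png',315,130,395,220,6,'c.png')
a=cv2.imread('pics/a.png');b=cv2.imread('pics/b.png')
h=max(a.shape[0],b.shape[0]);f=lambda i:cv2.copyMakeBorder(i,0,h-i.shape[0],0,0,0)
m=np.clip(np.hstack([f(a),f(b)]).astype(float)*1.5,0,255).astype('uint8');m=m[:, :800] if m.shape[1]>820 else m
cv2.imwrite('pics/ab.png',cv2.resize(m,(m.shape[1],m.shape[0]))[:600,:820]);print(m.shape)
E
```

```text
(450, 820, 3)
```

View pics/ab.png

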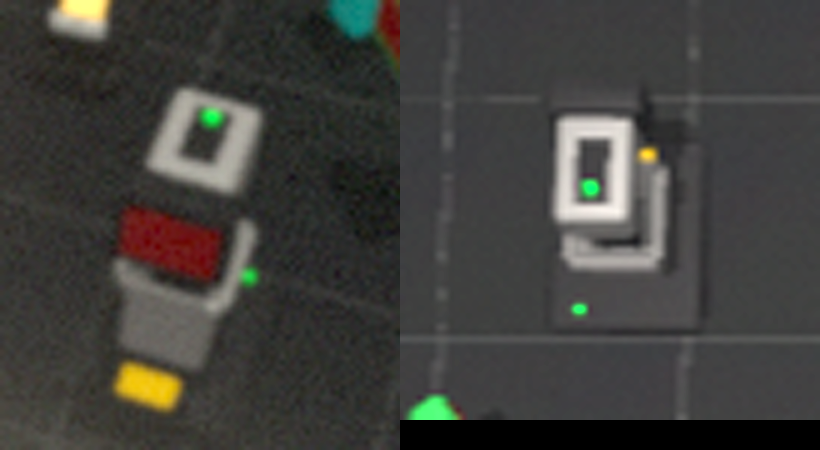

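View pics/c.png

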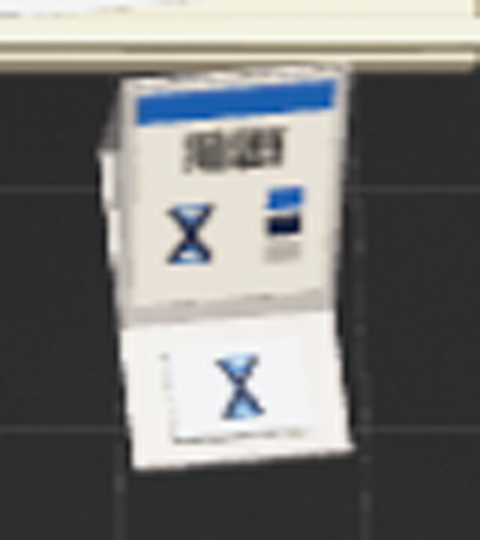

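```bash
python3 - <<'E'
from h import *
S=lambda u,v:(330+u/5-.4,220+v/5-.4); T=lambda u,v:((u-400)/6+165-.4,145+v/6-.4); C=lambda u,v:(315+u/6-.4,130+v/6-.4)
print('head FL,FR,RR,RL')
for a,b in [((238,195),(557,118)),((146,167),(633,116)),((183,90),(632,220)),((262,115),(553,218))]:
    print(tri(S(*a),T(*b)).round(4), onz('top',T(*b),.163).round(4), onz('scene',S(*a),.163).round(4))
print('foot RL RR',onz('top',T(550,328),.012),onz('top',T(701,328),.012))
bc=onz('top',C(235,149),.109);print('barcode',bc)
for z,p in [(.109,(185,152)),(.109,(285,145)),(.122,(136,111)),(.122,(334,96)),(.14,(134,98)),(.14,(334,82)),(.15,(122,82)),(.15,(350,70)),(.0,(135,468)),(.0,(352,449)),(.03,(122,328)),(.03,(335,305))]:
    print(p,z,onz('top',C(*p),z).round(4))
crop('s0.png',120,190,220,270,8,'d.png')
E
```

```text
head FL,FR,RR,RL
[0.6127 0.3022 0.1609] [0.6124 0.3007] [0.6143 0.3036]
[0.6136 0.2553 0.1626] [0.6137 0.2546] [0.6137 0.2562]
[0.5491 0.256  0.1591] [0.5486 0.2534] [0.5523 0.2588]
[0.5507 0.3013 0.1598] [0.5498 0.3012] [0.5542 0.3012]
foot RL RR [0.51328929 0.3271089 ] [0.51327501 0.22911489]
barcode [ 0.66593316 -0.3036071 ]
(185, 152) 0.109 [ 0.664  -0.2721]
(285, 145) 0.109 [ 0.6686 -0.3352]
(136, 111) 0.122 [ 0.6868 -0.2403]
(334, 96) 0.122 [ 0.6966 -0.3648]
(134, 98) 0.14 [ 0.6896 -0.2372]
(334, 82) 0.14 [ 0.7    -0.3618]
(122, 82) 0.15 [ 0.6967 -0.2288]
(350, 70) 0.15 [ 0.7045 -0.3702]
(135, 468) 0.0 [ 0.4824 -0.2485]
(352, 449) 0.0 [ 0.495  -0.3906]
(122, 328) 0.03 [ 0.569  -0.2387]
(335, 305) 0.03 [ 0.5844 -0.3773]
```

View pics/d.png

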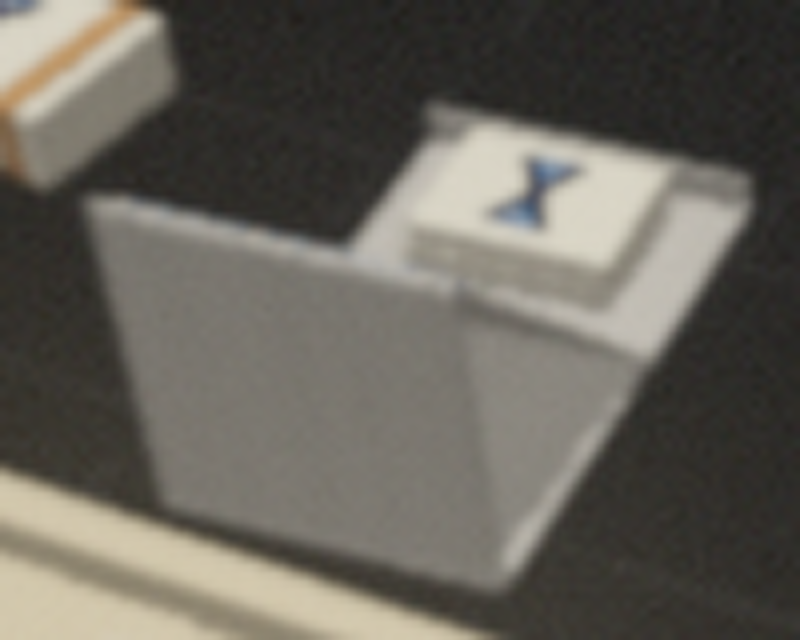

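```bash
python3 - <<'E'
from h import *
from scipy.spatial.transform import Rotation as R
D=lambda u,v:(120+u/8-.4,190+v/8-.4); C=lambda u,v:(315+u/6-.4,130+v/6-.4)
a=tri(D(455,290),C(122,82));b=tri(D(90,203),C(350,70));print(a.round(4),b.round(4),np.degrees(np.arctan2(-(a-b)[0],(a-b)[1])))
o=telemetry.observe();M=R.from_euler('xyz',o['tool_rot']).as_matrix();print(M.round(3))
# wanted: x=(sin25,0,-cos25), y=+-Y
s=np.radians(25);x=np.array([np.sin(s),0,-np.cos(s)])
for sg in(1,-1):
    y=np.array([0,sg,0.]);W=np.column_stack([x,y,np.cross(x,y)]);
    y0=W[:,1];dn=np.column_stack([[0,0,-1],y0,np.cross([0,0,-1],y0)])
    print(sg,np.degrees(R.from_matrix(dn@M.T).as_rotvec()),W.round(3).tolist())
for n,p in [('spray',(146,186)),('tape',(231,243)),('roll',(332,245))]: print(n,onz('top',p,.1))
E
```

```text
[ 0.6967 -0.2286  0.1497] [ 0.7057 -0.3709  0.1465] 3.6217519250640047
[[-0.     0.348 -0.937]
 [ 0.001 -0.937 -0.348]
 [-1.    -0.001  0.   ]]
1 [ 1.76568113e-02 -7.79131172e-02  1.59617753e+02] [[0.423, 0.0, 0.906], [0.0, 1.0, -0.0], [-0.906, 0.0, 0.423]]
-1 [-5.53436644e-02 -1.25420811e-02 -2.03822274e+01] [[0.423, 0.0, -0.906], [0.0, -1.0, -0.0], [-0.906, 0.0, -0.423]]
spray [0.54572641 0.47642773]
tape [0.33116447 0.15478941]
roll [ 0.32358506 -0.21568469]
```

Call:
play_rows([
  [0, 0, 50, 0, 0, 0, 85],
  [0, 0, 50, 0, 0, 0, 85],
  [14, 16, 50, 0, 0, 0, 85],
  [30, 35, 0, 0, 0, -5, 85],
  [30, 35, 0, 0, 0, -5, 85],
  [30, 35, 0, 0, 0, -5, 85],
  [30, 35, 0, 0, 0, -5.4, 85],
  [30, 35, 0, 0, 0, 0, 85],
], grip_force=100)

```text
clock: 1.1
position: [0.3824, -0.3935, 0.3531]
tool_rot: [-0.518, 1.57, 2.621]
force: [1.1, -1.4, -0.1]
grip_width: 0.085
```

Call:
play_rows([
  [30, 35, 0, 0, 0, 0, 85],
  [30, 35, 0, 0, 0, 0, 85],
  [30, 35, 0, 0, 0, 0, 85],
  [30, 35, 0, 0, 0, 0, 85],
  [30, 40, 0, 0, 0, 0, 85],
  [18, 45, 0, 0, 0, 0, 85],
  [0, 45, 0, 0, 0, 0, 85],
  [0, 45, 0, 0, 0, 0, 85],
])

```text
clock: 2.1
position: [0.5495, -0.0783, 0.3529]
tool_rot: [-0.207, 1.57, 2.935]
force: [0.4, 0.6, 0.2]
grip_width: 0.0849
```

Call:
play_rows([
  [0, 45, 0, 0, 0, 0, 85],
  [0, 45, 0, 0, -5, 0, 85],
  [0, 45, 0, 0, -5, 0, 85],
  [0, 45, 0, 0, -5, 0, 85],
  [-5, 45, 0, 0, -5, 0, 85],
  [-5, 40, 0, 0, -5, 0, 85],
  [-5, 30, 0, 0, 0, 0, 85],
  [0, 0, 0, 0, 0, 0, 85],
])

```text
clock: 3.1
position: [0.5338, 0.2175, 0.3531]
tool_rot: [-3.141, 1.135, 0.004]
force: [-0.4, -1.3, 0.1]
grip_width: 0.0852
```

```bash
python3 - <<'E'
from h import *
from scipy.spatial.transform import Rotation as R
o=telemetry.observe();print(o['clock'],o['position'],o['qpos'],o['force'],R.from_euler('xyz',o['tool_rot']).as_matrix().round(3))
E
```

```text
3.1 [0.53380115 0.21746454 0.35310391] [-0.25736746  0.11992318 -0.43104376  1.87509024  0.4260244   0.85178236
 -2.47814058] [-0.37199351 -1.30465385  0.07651315] [[ 0.422  0.003 -0.906]
 [ 0.002 -1.    -0.003]
 [-0.906 -0.    -0.422]]
```

Call:
play_rows([
  [0, 0, 0, -4.23, 0, 9.06, 85],
  [0, 0, 0, -4.23, 0, 9.06, 85],
  [0, 0, 0, -4.23, 0, 9.06, 85],
  [0, 0, 0, -4.23, 0, 9.06, 85],
  [0, 0, 0, -4.23, 0, 9.06, 85],
  [0, 0, 0, -4.23, 0, 9.06, 85],
  [0, 0, 0, -4.23, 0, 9.06, 85],
  [0, 0, 0, -4.23, 0, 9.06, 85],
])

```text
clock: 4.1
position: [0.5349, 0.2139, 0.353]
tool_rot: [1.738, 1.135, -0.003]
force: [-0.4, 0.6, -1.1]
grip_width: 0.0849
```

Call:
play_rows([
  [0, 0, 0, -4.23, 0, 9.06, 85],
  [0, 0, 0, -4.23, 0, 9.06, 85],
  [0, 0, 0, -4.23, 0, 9.06, 85],
  [0, 0, 0, -4.23, 0, 9.06, 85],
  [0, 10, 0, -4.23, 0, 9.06, 85],
  [0, 10, 0, -4.23, 0, 9.06, 85],
  [0, 10, 0, -4.23, 0, 9.06, 85],
  [0, 10, 0, -4.23, 0, 9.06, 85],
])

```text
clock: 5.1
position: [0.535, 0.2542, 0.353]
tool_rot: [0.342, 1.134, -0.003]
force: [0.4, -0.3, -1.0]
grip_width: 0.0847
```

Call:
play_rows([
  [0, 10, -30, -4.23, 0, 9.06, 85],
  [0, 11, -40, -4.23, 0, 9.06, 85],
  [0, 0, -50, 0, 0, 0, 85],
  [0, 0, 0, 0, 0, 0, 85],
  [0, 0, 0, 0, 0, 0, 85],
])

```text
clock: 5.72
position: [0.5354, 0.2762, 0.235]
tool_rot: [0.002, 1.132, 0.001]
force: [0.6, 0.4, 0.5]
grip_width: 0.0848
```

```bash
python3 - <<'E'
from h import *
from scipy.spatial.transform import Rotation as R
o=telemetry.observe();print(o['clock'],o['position'],o['qpos'],o['force'],R.from_euler('xyz',o['tool_rot']).as_matrix().round(3))
save('scene','s1.png');crop('s1.png',300,130,460,290,4,'e.png')
E
```

```text
5.725 [0.53542954 0.27619805 0.23504251] [-0.1899406   0.34802501 -0.69439032  1.9627823   0.82704157  0.76521032
  0.17443875] [0.60432961 0.4029974  0.50131891] [[ 0.425  0.001  0.905]
 [ 0.     1.    -0.002]
 [-0.905  0.001  0.425]]
```

View pics/e.png

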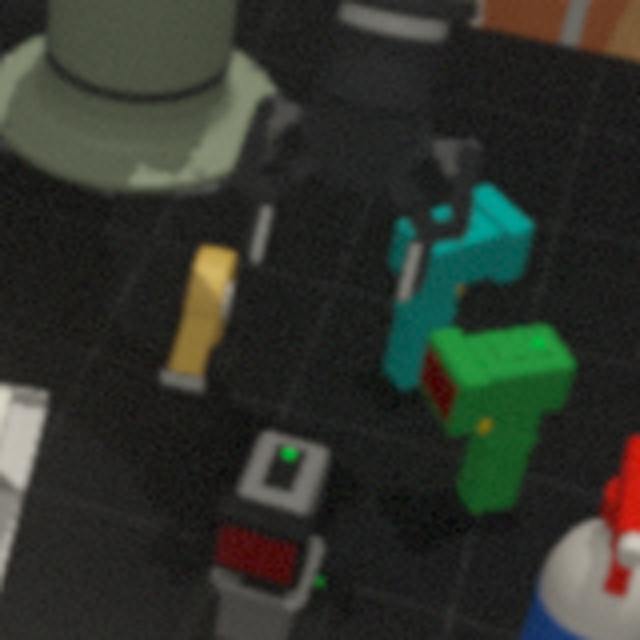

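Call:
play_rows([
  [12, 3, -25, 0, 0, 0, 85],
  [12, 0, -26, 0, 0, 0, 85],
  [12, 0, -26, 0, 0, 0, 85],
  [9, 0, -20, 0, 0, 0, 85],
  [6, 0, -14, 0, 0, 0, 85],
  [0, 0, 0, 0, 0, 0, 85],
  [0, 0, 0, 0, 0, 0, 85],
])

```text
clock: 6.65
position: [0.5859, 0.2795, 0.1235]
tool_rot: [0.002, 1.132, 0.001]
force: [-0.7, 0.1, 0.5]
grip_width: 0.0849
```

```bash
python3 - <<'E'
from h import *
o=telemetry.observe();print(o['position'],o['qpos'],o['force'])
save('scene','s2.png');save('top','t2.png');crop('s2.png',320,200,420,300,4,'f1.png');crop('t2.png',150,130,250,230,4,'f2.png')
cv2.imwrite('pics/f.png',np.clip(1.7*np.hstack([cv2.imread('pics/f1.png'),cv2.imread('pics/f2.png')]).astype(float),0,255))
E
```

```text
[0.58591849 0.27946981 0.12348649] [-0.27398619  0.5632582  -0.55335888  1.96127564  1.11629773  0.63502739
 -0.05382151] [-0.68412962  0.11702604  0.51383989][ WARN:0@2.103] global loadsave.cpp:1063 imwrite_ Unsupported depth image for selected encoder is fallbacked to CV_8U.
```

View pics/f.png

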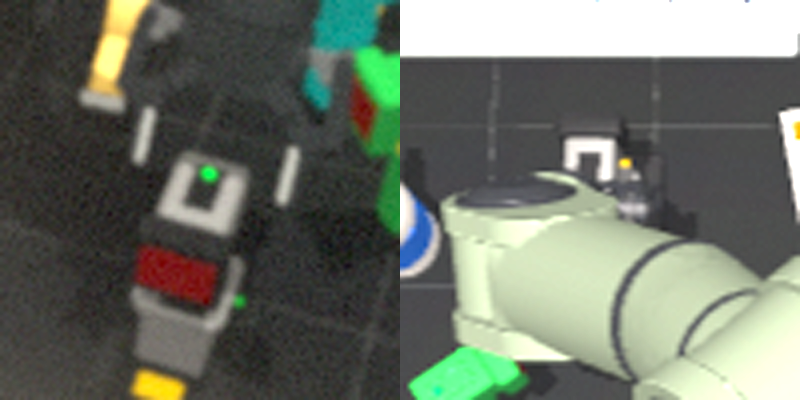

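Call:
play_rows([
  [0, 0, 0, 0, 0, 0, 40],
  [0, 0, 0, 0, 0, 0, 30],
  [0, 0, 0, 0, 0, 0, 20],
  [0, 0, 0, 0, 0, 0, 20],
  [0, 0, 0, 0, 0, 0, 20],
  [0, 0, 0, 0, 0, 0, 20],
], grip_force=100)

```text
clock: 7.5
position: [0.5861, 0.2793, 0.1231]
tool_rot: [0.001, 1.132, 0.0]
force: [-3.1, -2.9, 9.0]
grip_width: 0.0437
```

Call:
play_rows([
  [0, 0, 6, 0, 0, 0, 20],
  [0, 0, 15, 0, 0, 0, 20],
  [0, 0, 20, 0, 0, 0, 20],
  [0, 0, 20, 0, 0, 0, 20],
  [0, 0, 20, 0, 0, 0, 20],
  [0, 0, 25, 0, 0, 0, 20],
  [0, 0, 25, 0, 0, 0, 20],
  [0, 0, 25, 0, 0, 0, 20],
])

```text
clock: 8.5
position: [0.5853, 0.279, 0.279]
tool_rot: [0.0, 1.134, -0.0]
force: [0.3, 0.2, -3.0]
grip_width: 0.0437
```

Call:
play_rows([
  [0, 0, 25, 0, 0, 0, 20],
  [0, 0, 20, 0, 0, 0, 20],
  [0, 0, 0, 0, 0, 0, 20],
  [0, 0, 0, 0, 0, 0, 20],
])

```text
clock: 9.0
position: [0.5854, 0.2788, 0.3222]
tool_rot: [-0.001, 1.135, -0.002]
force: [-0.3, 0.4, -2.8]
grip_width: 0.0436
```

```bash
python3 - <<'E'
from h import *
o=telemetry.observe();print(o['position'],o['qpos'],o['force'])
save('scene','s3.png');save('top','t3.png');crop('s3.png',300,110,420,230,4,'f1.png');crop('t3.png',140,110,260,230,4,'f2.png')
a=np.hstack([cv2.imread('pics/f1.png')[:, :400],cv2.imread('pics/f2.png')[:, :400]])
cv2.imwrite('pics/g.png',cv2.convertScaleAbs(a,alpha=1.7))
E
```

```text
[0.58540217 0.27876316 0.32224871] [-0.10493835  0.33322765 -0.74494442  1.7433338   0.67699348  0.93277887
  0.42867841] [-0.25009431  0.43784454 -2.82191325]
```

View pics/g.png

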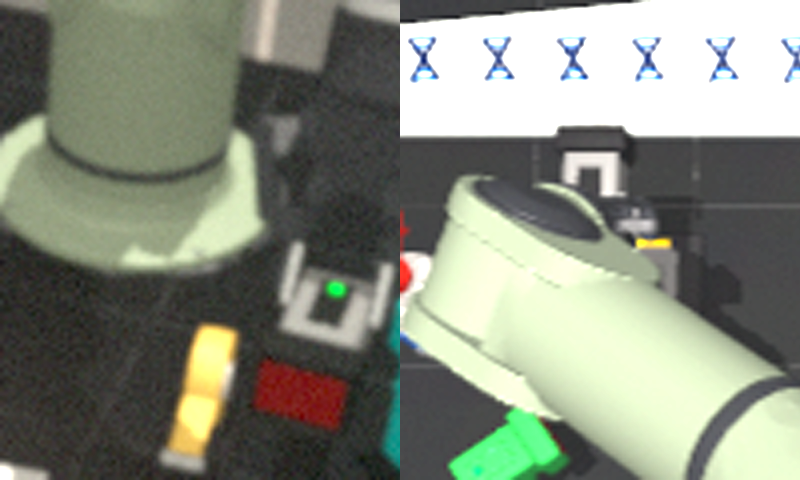

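```bash
python3 - <<'E'
from h import *
from scipy.spatial.transform import Rotation as R
p=telemetry.observe()['position'];h=p-.019*np.array([.423,0,-.906])
print('head',h, 'win proj',proj('scene',h+[.0625,0,0]),'obs 375.1 207.9')
for d,c in [((-.028,.023,.0225),(372,265)),((-.028,-.023,.0225),(305,263)),((.04,-.023,.0225),(282,332)),((.04,.023,.0225),(362,350))]:
    print(proj('scene',h+d).round(1),300+c[0]/4-.4,110+c[1]/4-.4)
Rs=R.from_euler('ZY',[4.4,40],degrees=True);bc=np.array([.666,-.3035,.109])
for d in(.1,):
    w=bc-d*Rs.apply([1,0,0]);hd=w-Rs.apply([.0625,0,0]);t=hd+.019*Rs.apply([.423,0,-.906]);print('win',w,'head',hd,'tcp',t,'org',hd-Rs.apply([0,0,.1285]),'rotvec',np.degrees(Rs.as_rotvec()),np.degrees(R.from_euler('y',40,degrees=True).as_rotvec()))
E
```

```text
head [0.57733559 0.27887643 0.33934177] win proj [[374.32776999 208.60205334]] obs 375.1 207.9
[[395.1 180.3]] 392.6 175.85
[[375.6 175.6]] 375.85 175.35
[[368.1 192.4]] 370.1 192.6
[[388.4 197.5]] 390.1 197.1
win [ 0.58962133 -0.30937702  0.17327876] head [ 0.54188466 -0.31305016  0.21345299] tcp [ 0.53699088 -0.31342671  0.19510021] org [ 0.45952989 -0.31938701  0.11501628] rotvec [-1.53587726 39.98001516  4.21978809] [ 0. 40.  0.]
```

Call:
play_rows([
  [0, -15, 10, 0, 0, 0, 20],
  [0, -35, 8, 0, 0, 0, 20],
  [-5, -45, 0, 0, 0, 0, 20],
  [-5, -45, 0, 0, 0, 0, 20],
  [-5, -45, 0, 0, 0, 0, 20],
  [-5, -45, 0, 0, 0, 0, 20],
  [-5, -45, 0, 0, 0, 0, 20],
  [-5, -45, 0, 0, 0, 0, 20],
])

```text
clock: 10.1
position: [0.5551, -0.0424, 0.3408]
tool_rot: [0.0, 1.134, -0.001]
force: [0.7, -0.4, -2.4]
grip_width: 0.0437
```

Call:
play_rows([
  [-5, -45, 0, 0, 0, 0, 20],
  [-5, -45, 0, 0, 0, 0, 20],
  [-5, -45, 0, 0, 0, 0, 20],
  [-3, -45, 0, 0, 0, 0, 20],
  [0, -45, 0, 0, 0, 0, 20],
  [0, -30, 0, 0, 0, 0, 20],
  [0, -17, 0, 0, 0, 0, 20],
  [0, 0, 0, 0, 0, 0, 20],
])

```text
clock: 11.1
position: [0.5375, -0.3132, 0.3406]
tool_rot: [0.003, 1.134, 0.001]
force: [0.1, 0.7, -2.5]
grip_width: 0.0436
```

Call:
play_rows([
  [0, 0, 0, 0, 5, 0, 20],
  [0, 0, 0, 0, 5, 0, 20],
  [0, 0, 0, 0, 5, 0, 20],
  [0, 0, 0, 0, 5, 0, 20],
  [0, 0, 0, 0, 5, 0, 20],
  [0, 0, 0, 0, 5, 0, 20],
  [0, 0, 0, 0, 5, 0, 20],
  [0, 0, 0, 0, 5, 0, 20],
])

```text
clock: 12.1
position: [0.5383, -0.3114, 0.3416]
tool_rot: [-3.139, 1.308, -3.138]
force: [-0.5, -0.8, -3.1]
grip_width: 0.0437
```

Call:
play_rows([
  [0, 0, 0, 0, 0, 2.4, 20],
  [0, 0, 0, 0, 0, 2, 20],
  [0, 0, 0, 0, 0, 0, 20],
  [0, 0, 0, 0, 0, 0, 20],
])

```text
clock: 12.6
position: [0.5373, -0.3131, 0.3419]
tool_rot: [-3.138, 1.311, -3.063]
force: [-0.2, -0.3, -2.2]
grip_width: 0.0436
```

```bash
python3 - <<'E'
from h import *
from scipy.spatial.transform import Rotation as R
o=telemetry.observe();T=R.from_euler('xyz',o['tool_rot']);print(o['position'],o['qpos'],o['force'])
Rs=R.from_euler('ZY',[4.4,40],degrees=True);G=R.from_matrix(np.array([[.423,0,.906],[0,1,0],[-.906,0,.423]]))
print('rot err to apply deg',np.degrees((Rs*G*T.inv()).as_rotvec()))
E
```

```text
[ 0.53734133 -0.31311434  0.341889  ] [ 0.58872794  0.58705954 -0.39706145  1.18549986  0.29397163  1.65835365
  1.86031335] [-0.18816582 -0.33147639 -2.19395757]
rot err to apply deg [0.04330404 0.0926717  0.08858346]
```

Call:
play_rows([
  [0, 0, -20, 0, 0, 0, 20],
  [0, 0, -25, 0, 0, 0, 20],
  [0, 0, -30, 0, 0, 0, 20],
  [0, 0, -25, 0, 0, 0, 20],
  [0, 0, -20, 0, 0, 0, 20],
  [0, 0, -15, 0, 0, 0, 20],
  [0, 0, -8, 0, 0, 0, 20],
  [0, 0, -4, 0, 0, 0, 20],
])

```text
clock: 13.6
position: [0.5378, -0.3129, 0.1943]
tool_rot: [-3.14, 1.31, -3.064]
force: [0.1, -0.9, -1.8]
grip_width: 0.0434
```

Call:
play_rows([
  [0, 0, 0, 0, 0, 0, 20],
  [0, 0, 0, 0, 0, 0, 20],
  [0, 0, 0, 0, 0, 0, 20],
  [0, 0, 0, 0, 0, 0, 20],
  [0, 0, 0, 0, 0, 0, 20],
  [0, 0, 0, 0, 0, 0, 20],
  [0, 0, 0, 0, 0, 0, 20],
  [0, 0, 0, 0, 0, 0, 20],
])

```text
clock: 14.6
position: [0.5377, -0.3129, 0.1943]
tool_rot: [-3.141, 1.31, -3.065]
force: [0.5, -0.8, -2.0]
grip_width: 0.0435
```

```bash
python3 - <<'E'
from h import *
from scipy.spatial.transform import Rotation as R
o=telemetry.observe();T=R.from_euler('xyz',o['tool_rot']);p=o['position'];print(p,o['qpos'],o['force'],abs(o['qd']).max())
G=R.from_matrix(np.array([[.423,0,.906],[0,1,0],[-.906,0,.423]]));S=T*G.inv()
h=p-.019*T.apply([1,0,0]);w=h+S.apply([.0625,0,0]);bc=np.array([.666,-.3035,.109]);print('bc in window mm',1e3*S.inv().apply(bc-w))
print('angle',np.degrees(np.arccos(S.apply([1,0,0])@R.from_euler('ZY',[4.4,40],degrees=True).apply([1,0,0]))))
for n in('scene','top'):
    f=n[0]+'4.png';save(n,f);print(n,'win',proj(n,w),'bottom',proj(n,h-S.apply([0,0,.1285])),'head corners',proj(n,[h+S.apply(d) for d in[(-.028,.023,.0225),(-.028,-.023,.0225)]]).round(1).tolist())
crop('s4.png',100,130,240,270,4,'f1.png');crop('t4.png',300,110,440,250,4,'f2.png')
a=np.hstack([cv2.imread('pics/f1.png')[:, :400],cv2.imread('pics/f2.png')[:, :400]])
cv2.imwrite('pics/i.png',cv2.convertScaleAbs(a,alpha=1.4))
E
```

```text
[ 0.53769596 -0.31285223  0.19428541] [ 0.59738583  0.68756608 -0.39044057  1.38474334  0.33547975  1.37576746
  1.79579555] [ 0.51339495 -0.82646326 -1.96944035] 0.0014033540800145708
bc in window mm [ 9.89138840e+01 -4.22435604e-01  6.50223874e-02]
angle 0.04461104862437288
scene win [[171.25861776 189.43197572]] bottom [[193.6637806  179.48131856]] head corners [[184.0, 159.0], [169.6, 156.0]]
top win [[358.19864733 169.46319599]] bottom [[359.57221512 207.6712951 ]] head corners [[356.5, 179.6], [369.6, 178.6]]
```

View pics/i.png

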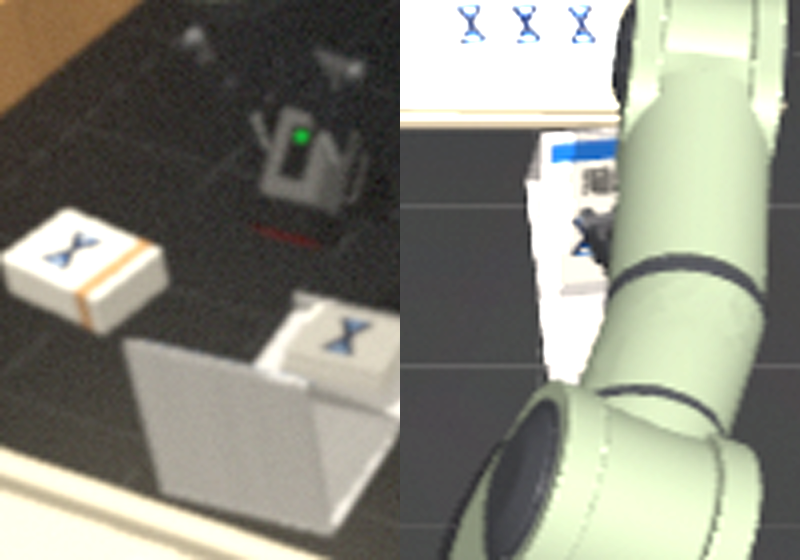

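Call:
play_rows([
  [0, 0, 0, 0, 0, 0, 20],
  [0, 0, 0, 0, 0, 0, 20],
  [0, 0, 0, 0, 0, 0, 20],
  [0, 0, 0, 0, 0, 0, 20],
  [0, 0, 0, 0, 0, 0, 20],
  [0, 0, 0, 0, 0, 0, 20],
  [0, 0, 8, 0, 0, 0, 20],
  [0, 0, 20, 0, 0, 0, 20],
])

```text
clock: 15.7
position: [0.5374, -0.3127, 0.2229]
tool_rot: [3.14, 1.309, -3.067]
force: [0.3, -0.5, -2.7]
grip_width: 0.0437
```

Call:
play_rows([
  [0, 0, 30, 0, 0, 0, 20],
  [0, 0, 30, 0, 0, 0, 20],
  [0, 0, 30, 0, 0, 0, 20],
  [0, 0, 20, 0, 0, 0, 20],
  [0, 0, 9, 0, 0, 0, 20],
  [0, 0, 0, 0, 0, -2.2, 20],
  [0, 0, 0, 0, 0, -2.2, 20],
  [0, 0, 0, 0, 0, 0, 20],
])

```text
clock: 16.7
position: [0.5374, -0.3131, 0.3406]
tool_rot: [3.141, 1.309, 3.139]
force: [-0.3, 0.1, -2.2]
grip_width: 0.0436
```

Call:
play_rows([
  [0, 0, 0, 0, -5, 0, 20],
  [0, 0, 0, 0, -5, 0, 20],
  [0, 0, 0, 0, -5, 0, 20],
  [0, 0, 0, 0, -5, 0, 20],
  [0, 0, 0, 0, -5, 0, 20],
  [0, 0, 0, 0, -5, 0, 20],
  [0, 0, 0, 0, -5, 0, 20],
  [0, 0, 0, 0, -5, 0, 20],
])

```text
clock: 17.7
position: [0.5373, -0.3128, 0.341]
tool_rot: [-0.0, 1.132, -0.001]
force: [1.6, -0.7, -2.3]
grip_width: 0.0435
```

Call:
play_rows([
  [0, 15, 0, 0, 0, 0, 20],
  [0, 30, 0, 0, 0, 0, 20],
  [0, 45, 0, 0, 0, 0, 20],
  [5, 45, 0, 0, 0, 0, 20],
  [5, 45, 0, 0, 0, 0, 20],
  [5, 45, 0, 0, 0, 0, 20],
  [5, 45, 0, 0, 0, 0, 20],
  [5, 45, 0, 0, 0, 0, 20],
])

```text
clock: 18.7
position: [0.5625, 0.0044, 0.3415]
tool_rot: [-0.001, 1.134, -0.001]
force: [0.4, 0.8, -3.3]
grip_width: 0.0433
```

Call:
play_rows([
  [5, 45, 0, 0, 0, 0, 20],
  [5, 45, 0, 0, 0, 0, 20],
  [5, 45, 0, 0, 0, 0, 20],
  [5, 45, 0, 0, 0, 0, 20],
  [3, 45, 0, 0, 0, 0, 20],
  [0, 35, 0, 0, 0, 0, 20],
  [0, 17, 0, 0, 0, 0, 20],
  [0, 0, 0, 0, 0, 0, 20],
])

```text
clock: 19.7
position: [0.5852, 0.2804, 0.3411]
tool_rot: [0.0, 1.134, 0.001]
force: [0.8, -0.8, -2.9]
grip_width: 0.0438
```

Call:
play_rows([
  [0, 0, 0, 0, 0, 0, 20],
  [0, 0, 0, 0, 0, 0, 20],
])

```text
clock: 19.95
position: [0.586, 0.2779, 0.3415]
tool_rot: [-0.001, 1.133, -0.003]
force: [-0.4, 0.1, -2.2]
grip_width: 0.0438
```

```bash
python3 - <<'E'
from h import *
from scipy.spatial.transform import Rotation as R
o=telemetry.observe();T=R.from_euler('xyz',o['tool_rot']);p=o['position'];print(p,o['qpos'],o['force'])
G=R.from_euler('xyz',[0.001,1.132,0.0]);print(np.degrees((G*T.inv()).as_rotvec()))
h=p-.019*T.apply([1,0,0]);f='s5.png';save('scene',f);save('top','t5.png')
S=T*G.inv();print('pred win',proj('scene',h+S.apply([.0625,0,0])),'corners RL RR FR FL',proj('scene',[h+S.apply(d) for d in[(-.028,.023,.0225),(-.028,-.023,.0225),(.04,-.023,.0225),(.04,.023,.0225)]]).round(1).tolist())
print('win corners',proj('scene',[h+S.apply([.0625,y,z]) for y in(-.02,.02) for z in (-.012,.012)]).round(1).tolist())
im=cv2.imread('pics/s5.png').astype(int);m=((im[...,2]>60)&(im[...,1]<30)&(im[...,0]<35)).astype('uint8');m[:,:345]=0;m[:,400:]=0;m[:165]=0;m[240:]=0
m0=cv2.imread('pics/s3.png').astype(int);m0=((m0[...,2]>60)&(m0[...,1]<30)&(m0[...,0]<35)).astype('uint8');m0[:,:345]=0;m0[:,400:]=0;m0[:165]=0;m0[240:]=0
for q in(m0,m): 
    pts=np.argwhere(q)[:,::-1].astype(np.float32);print(len(pts),cv2.minAreaRect(pts),pts.mean(0))
crop('s5.png',320,130,440,250,6,'j.png');j=cv2.imread('pics/j.png');cv2.imwrite('pics/j.png',cv2.convertScaleAbs(j[:600],alpha=1.7))
E
```

```text
[0.58601612 0.27785045 0.34147741] [-0.0775002   0.32178236 -0.77704332  1.7140061   0.66034758  0.97045276
  0.45379785] [-0.38167972  0.12462315 -2.17369254]
[ 0.0411326  -0.06368697  0.07639368]
pred win [[374.93594658 202.0312694 ]] corners RL RR FR FL [[396.0, 173.7], [376.3, 169.0], [368.7, 185.6], [389.1, 190.8]]
win corners [[365.4, 203.9], [366.8, 195.5], [383.1, 208.5], [384.7, 200.2]]
238 ((374.4705810546875, 208.11767578125), (21.3431339263916, 11.641709327697754), 14.03624439239502) [374.6891  208.15967]
242 ((375.23529052734375, 201.558837890625), (21.10059928894043, 11.64171028137207), 14.03624439239502) [375.24792 201.60744]
```

View pics/j.png

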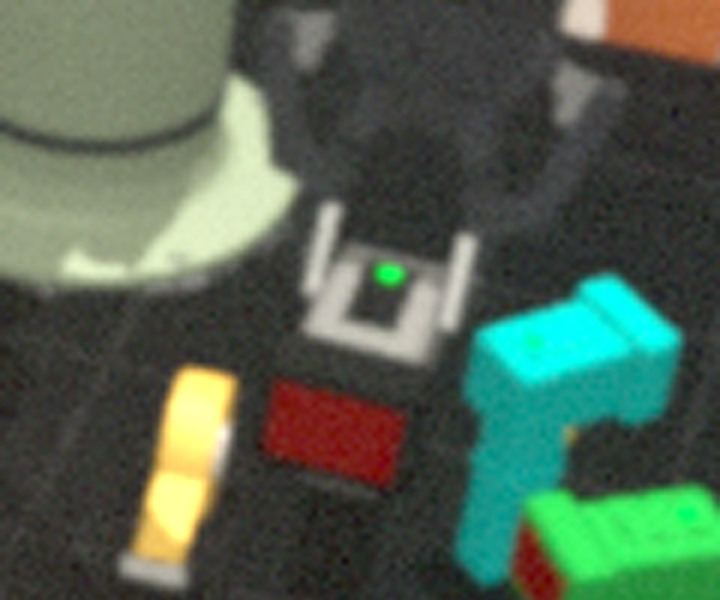

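Call:
play_rows([
  [0, 1, -20, 0, 0, 0, 20],
  [0, 0, -30, 0, 0, 0, 20],
  [0, 0, -30, 0, 0, 0, 20],
  [0, 0, -30, 0, 0, 0, 20],
  [0, 0, -20, 0, 0, 0, 20],
  [0, 0, -12, 0, 0, 0, 20],
  [0, 0, 0, 0, 0, 0, 20],
  [0, 0, 0, 0, 0, 0, 20],
])

```text
clock: 21.05
position: [0.5859, 0.2804, 0.1999]
tool_rot: [0.002, 1.133, 0.001]
force: [-0.2, 0.5, -1.8]
grip_width: 0.0437
```

Call:
play_rows([
  [0, -1, -5, 0, 0, 0, 20],
  [0, 0, -8, 0, 0, 0, 20],
  [0, 0, -8, 0, 0, 0, 20],
  [0, 0, -8, 0, 0, 0, 20],
  [0, 0, -8, 0, 0, 0, 20],
  [0, 0, -8, 0, 0, 0, 20],
  [0, 0, 0, 0, 0, 0, 20],
])

```text
clock: 21.92
position: [0.5854, 0.2791, 0.1536]
tool_rot: [-0.0, 1.134, -0.001]
force: [0.5, 0.3, -2.0]
grip_width: 0.0436
```

No contact force; the handle is inside the holster.

Call:
play_rows([
  [0, 0, -8, 0, 0, 0, 20],
  [0, 0, -8, 0, 0, 0, 20],
  [0, 0, -7, 0, 0, 0, 20],
  [0, 0, -4, 0, 0, 0, 20],
  [0, 0, -2, 0, 0, 0, 20],
  [0, 0, 0, 0, 0, 0, 20],
  [0, 0, 0, 0, 0, 0, 20],
])

```text
clock: 22.8
position: [0.5858, 0.2792, 0.1255]
tool_rot: [0.001, 1.133, 0.0]
force: [0.5, 0.2, -1.8]
grip_width: 0.0436
```

Call:
play_rows([
  [0, 0, -1, 0, 0, 0, 20],
  [0, 0, -1, 0, 0, 0, 20],
  [0, 0, -0.5, 0, 0, 0, 20],
  [0, 0, 0, 0, 0, 0, 20],
  [0, 0, 0, 0, 0, 0, 20],
])

```text
clock: 23.42
position: [0.5859, 0.2792, 0.1231]
tool_rot: [0.001, 1.133, 0.0]
force: [-1.5, -1.2, 5.3]
grip_width: 0.0431
```

Contact with the floor at the height of the original grasp. Release slowly and back out along the tool axis.

Call:
play_rows([
  [0, 0, 0, 0, 0, 0, 48],
  [0, 0, 0, 0, 0, 0, 55],
  [0, 0, 0, 0, 0, 0, 65],
  [0, 0, 0, 0, 0, 0, 80],
  [0, 0, 0, 0, 0, 0, 85],
  [0, 0, 0, 0, 0, 0, 85],
  [0, 0, 0, 0, 0, 0, 85],
], grip_force=30)

```text
clock: 24.3
position: [0.5857, 0.2791, 0.1228]
tool_rot: [0.001, 1.133, -0.0]
force: [0.8, -0.2, 0.8]
grip_width: 0.0846
```

Call:
play_rows([
  [-4, 0, 9, 0, 0, 0, 85],
  [-8, 0, 18, 0, 0, 0, 85],
  [-12, 0, 26, 0, 0, 0, 85],
  [-12, 0, 26, 0, 0, 0, 85],
  [-12, 0, 26, 0, 0, 0, 85],
  [-10, 0, 30, 0, 0, 0, 85],
  [0, 0, 30, 0, 0, 0, 85],
  [0, 0, 0, 0, 0, 0, 85],
])

```text
clock: 25.3
position: [0.5279, 0.2798, 0.2905]
tool_rot: [0.005, 1.13, 0.004]
force: [0.3, -0.1, -0.5]
grip_width: 0.0847
```

```bash
python3 - <<'E'
from h import *
print(telemetry.observe()['position']);save('scene','s6.png')
crop('s0.png',330,220,410,310,5,'f1.png');crop('s6.png',330,220,410,310,5,'f2.png')
cv2.imwrite('pics/k.png',cv2.convertScaleAbs(np.hstack([cv2.imread('pics/f1.png'),cv2.imread('pics/f2.png')]),alpha=1.5))
E
```

```text
[0.52794725 0.27977489 0.29053799]
```

View pics/k.png

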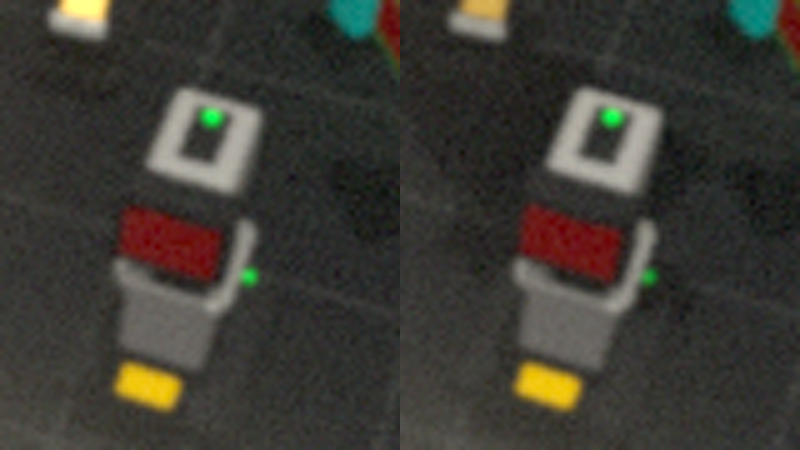

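Before and after match within a pixel, so the scanner is fully home. I'm handing in.

```bash
python3 -c "
from h import *
print(workorder.job_done())"
```

```text
the job is handed in; nothing more can be done
None
```

I read the blue docket with the scanner, put it back in its cradle and handed the job in at about 25 s of the 56 s allowed. The hand-in gives no verdict.

- **Grasp and lift:** I gripped the grey-headed scanner by its head and lifted it clear of the cradle. I left the green and turquoise look-alikes alone.
- **Reading:** By my computed pose, the window was 99 mm from the blue barcode. The beam was within 1 mm of its centre and the angle was within 0.1°. It was held still for about 1.8 s. The window's position in the scene camera matched the computed pose to within half a pixel. The barcode itself came from the top view and the text's height; the plate's top edge, measured in both views, agreed within 2 mm.
- **Return:** A camera check before lowering showed no slip in the grip. The scanner met the holster floor at the original grasp height with about 5 N of contact. After I let go and backed the gripper away, a before-and-after crop of the cradle matched to within a pixel.
- **Disagreements:** My first wrist orientation brought joint 7 to -2.48 rad, close to its ±2.52 limit. I turned the gripper half a turn before picking up. Estimates of the blue stand's yaw ranged from 3.6° to 5.1°; I used 4.4°. One head corner in the lifted view was off by up to 4.5 pixels, which I took as a misread pixel because the others fitted within about 2 pixels.
- **Not checked:** I did not measure the bystanders' positions again at the end. I saw no contact with them in the pictures I viewed, and the wrist force stayed low.

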